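# Turn the wing panel over onto the vacuum bed and start the pump

## Robot

A 7-joint arm with a two-finger parallel gripper is mounted at the origin on the work surface. World frame = base frame: x ahead of the robot, y to its left, z up, the work surface at z = 0. Lengths are in mm, angles in rad, forces in N, time in s.
With the tool pointing down it reaches from about 425 to 800 mm from the base axis. Payload 8.3 kg.
Tool frame: the origin (TCP) lies between the finger pads; the fingertips stand 22 mm ahead of it and the grasp point (between the pads) lies 3 mm ahead of it (arm.tip_extent is the distance from the TCP to the fingertips, in mm); z points along the fingers, y is the line along which they close (so a half turn about z gives the same grasp; the last joint's range is limited). The gripper opens to 85 mm and grips with 20 to 120 N. Pads are 22 mm wide; open, the fingers measure 114 mm over their backs; the gripper's body (76 mm by 85 mm) begins 54 mm behind the grasp point. The pads swing forward as they close: fully open they stand 13 mm farther back than shut.
Start: joints at [1.075, 0.383, 0.016, 1.37, -0.006, 1.388, -0.046], TCP at [262.166, -567.339, 253.279] pointing down, gripper open.
Joint ranges: [-2.95, 2.95], [-0.25, 2.06], [-1.52, 1.56], [0.18, 2.33], [-1.44, 4.58], [0.02, 2.06], [-3.01, 3.01]. Speed limits (rad/s): [2.39, 2.39, 3.01, 3.01, 3.14, 3.14, 3.14].

## Interface

Orientations are given as a unit quaternion [w, x, y, z].
In Python, from station import arm gives the robot as it stands.
- The arm moves only by the shell command python3 -m handwheel 'ROWS' [OPENING]. ROWS is JSON, a list of rows, each a list of 4 numbers: the shift along the tool's x, y, z in cm, then the turn about the tool's z in rad. In form: [[dx, dy, dz, yaw], ...]. A call has 1 to 20 rows; each row is the pose to reach, as a shift and turn from the pose commanded when the call began, along the tool's axes at that moment; what a row does not reach only later rows make up. A row lasts 1/12 s, in which the tool goes at most 41.7 mm and 7.16 degrees, less where a joint would pass 70% of its speed; a pose out of reach is approached as far as the arm can. A call with a gripper value outside its range is refused whole. OPENING is the finger opening in cm, from 0 to 8.54, set as the call begins (- or left out, the last holds). The fingers move at their own pace and stop on an object; the grip force is fixed at half the most. Time passes only in rows, so rows that repeat a pose let the fingers close. It gives the time, the measured TCP pose, the force, the opening and the grip force at its end, in the units of the state.
- arm.observe(): the state, without advancing time (a new reading comes with each control period).
- arm.read_camera(name): name is "side" or "top"; returns (picture, depth): 400x640x3 uint8, blue, green, red; 400x640 float32, mm along the optical axis (not along the pixel's ray), 0 where there is no reading.
- arm.camera_params(name): a dict with "vfov" (degrees; the focal length in pixels is half the picture's height over the tangent of half this angle, whatever the lens; pixels are square), "cx", "cy" (the principal point, pixels), "R" (3x3) and "t" (3): a world point X has camera coordinates R X + t. Camera axes: x right, y down, z forward; pixel columns grow to the right and rows downward; lengths in mm; the calibration is good to about 2 mm. A picture is of the moment at which its call begins. camera_params takes no time and is no camera call.
- arm.hand_in(): hands the job in; it is judged then, once.
The state is a dict: "t": time; "joint_pos": joint angles; "joint_velocities": joint speeds; "effort": joint torques, N m; "tool_pos": TCP position; "tool_rot": TCP orientation; "force": force on the tool from outside, world axes, zero at the start; "torque": the same for the moment, N m; "width": opening from 0.0 (shut) to 1.0 (fully open); "grip_force": force on a finger pad.
Only numpy, scipy, OpenCV 4.12 (cv2) and the standard library are available. Lean on these libraries where they do the work, as an engineer would, in place of code of your own. Each camera call takes 0.05 s, during which the arm holds its last target. There are 200 camera calls.

## Task

The model wing panel lies orange side up on the low wooden rest and is too wide to pick up: lever its free edge up against the step, turn it over and lower it gently (do not let it fall over) onto the blue vacuum bed with its bare ribbed side up, then slide it fully home and square against the aluminium fence, roughly centred along it. Only then start the pump: turn the red key clockwise to its end and let it spring back to run. Leave the other things on the table where they are.

Things in the scene. Friction and masses are not known exactly. Their poses are not given: they have to be found in the camera images.
- bed: fixed two-level board. Origin on the table, middle of the foot of the step; z up, x along the step, y = the way the panel goes over, from rest to bed. Low wooden rest: x -60 to 60, y -85 to 0, top at z = 30 mm. Blue vacuum bed: x -105 to 105, y 0 to 177, top at z = 54 mm; its upright front face at y = 0 is the step. A black sealing bead, 3 mm high, runs along its front edge, y 0 to 5
- fence_foot (a point): middle of the foot of the aluminium fence's near face, on the bed top (y = 165, z = 54 mm of the board). The fence is 200 mm long along x, 12 mm thick, 12 mm high; axes as the board's
- panel_center (a point): centre of the loose rigid wing panel, 150 (x) x 120 (y) x 14 (z) mm, about 180 g; z points out of its orange face, the other is bare wood with dark ribs. Starts flat on the rest, orange up, axes within 0.06 rad of the board's, far edge 0 to 12 mm from the step; near edge overhangs the rest by 35 to 48 mm, underside 30 mm above the table. Home, its centre is at y = 105, z = 61 mm of the board
- key (a joint): angle of the red key on the grey pump switch box, rad: 0 at rest (also the run position), grows as it is turned clockwise seen from above, end stop at 1.1 (start; counts from 0.8). A light spring (0.15 N m per rad) returns it to 0 when let go
- key_grip (a point): centre of the red key's upright flat grip, on its vertical turning axis, 88 mm above the table: grip 50 (x) x 10 (y) x 38 (z) mm; its x axis runs along the grip and turns with it. The fixed grey box below is 120 x 100 mm, 50 mm high
- glue: white glue bottle, 44 mm wide, 150 high, a bystander to leave alone; origin at the centre of its underside
- tape: roll of yellow tape lying flat, 90 mm across, 25 high, a bystander to leave alone; origin at the centre of its underside
- pinbox: clear open box 75 x 75 x 45 mm, a bystander to leave alone; origin at the centre of its underside
- sander: cork sanding block 50 x 110 x 25 mm, a bystander to leave alone; origin at the centre of its underside
- jar: glass jar with red lid, 64 mm wide, 85 high, a bystander to leave alone; origin at the centre of its underside
- block: balsa block 130 x 60 x 40 mm, a bystander to leave alone; origin at the centre of its underside
- mug: blue mug, 76 mm wide, 85 high, a bystander to leave alone; origin at the centre of its underside

How it is judged:
By the outcome, as a careful person would: the job done as asked, in the order asked, and still so for the second after the job is handed in, with the robot touching nothing.
It also fails if it takes over 69 s, if anything falls off the work surface, if the arm or the gripper's body presses on something with over 40 N, if the wrist force passes 120 N, or if a joint passes its speed limit or range.

## Working session

There is one attempt and no reset: what is moved stays moved. The work goes in short steps, Python scripts to look and compute and a shell command to move; the robot and the scene stay as the last step left them, time stands still between calls to the robot, and variables do not carry over. Pictures are saved under pics/ and viewed, at most 10 in all, crops included, and the job is handed in when it is done.

```bash
mkdir -p pics; ls; python3 - <<'E'
from station import arm
import cv2,numpy as np
for n in("top","side"):
    im,d=arm.read_camera(n); cv2.imwrite(f"pics/{n}0.png",im); np.save(f"pics/{n}0.npy",d)
    print(n,{k:np.round(v,4).tolist() for k,v in arm.camera_params(n).items()})
s=arm.observe();print({k:np.round(v,3).tolist() for k,v in s.items()})
E
```

```text
pics
top {'vfov': 55.8724, 'cx': 312.7589, 'cy': 199.4753, 'R': [[-0.0214, -0.9993, 0.0307], [-0.9984, 0.0197, -0.0523], [0.0517, -0.0317, -0.9982]], 't': [62.6073, 543.6686, 752.8485]}
side {'vfov': 54.6023, 'cx': 312.5946, 'cy': 204.7664, 'R': [[-0.6689, -0.7433, -0.0058], [-0.4801, 0.438, -0.7601], [0.5675, -0.5057, -0.6498]], 't': [429.0256, 299.3541, 702.1041]}
{'t': 0.1, 'joint_pos': [1.075, 0.384, 0.016, 1.371, -0.006, 1.388, -0.046], 'joint_velocities': [0.001, -0.003, -0.001, -0.003, -0.0, 0.0, -0.0], 'effort': [0.003, -62.913, 0.847, -37.276, 0.017, 0.011, 0.0], 'tool_pos': [262.012, -566.98, 252.367], 'tool_rot': [-0.001, 0.977, 0.215, -0.0], 'force': [-0.011, 0.315, 0.648], 'torque': [-0.02, -0.016, 0.038], 'grip_force': 0.0, 'width': 1.003}
```

View pics/top0.png

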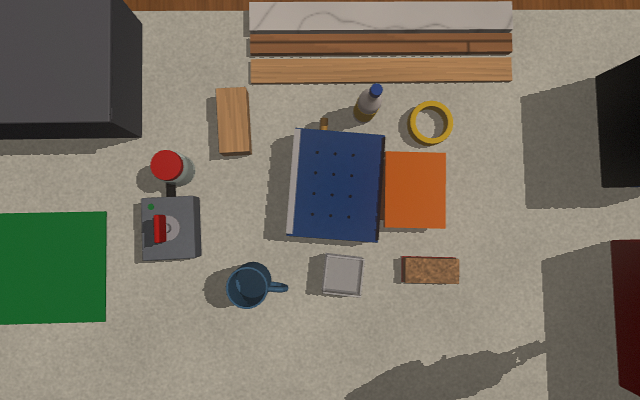

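View pics/side0.png

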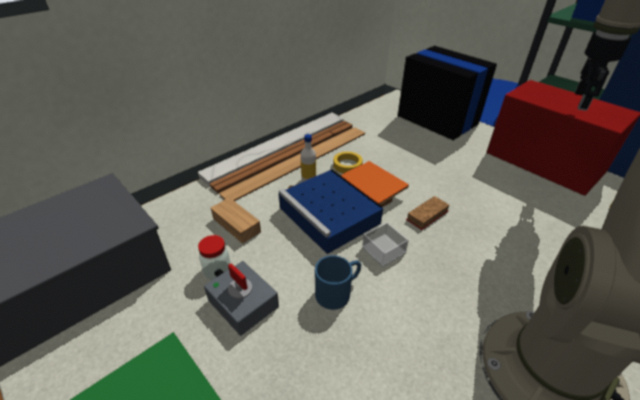

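The top view shows the orange panel at (385–446, 152–228). The blue bed is to its left at (293–385, 130–242), with the fence on its left edge. The red key is at about (158, 229). The side view shows the same layout with nothing in the way of the panel.

```bash
cat > h.py <<'E'
from station import arm
import cv2,numpy as np
def cast(n,uv,z):
    p=arm.camera_params(n);f=200/np.tan(np.radians(p["vfov"])/2);R=np.array(p["R"]);t=np.array(p["t"])
    uv=np.atleast_2d(np.array(uv,float));d=np.c_[(uv[:,0]-p["cx"])/f,(uv[:,1]-p["cy"])/f,np.ones(len(uv))]@R
    c=-R.T@t;return c+d*((z-c[2])/d[:,2])[:,None]
def big(m):
    c,_=cv2.findContours(m.astype(np.uint8),0,2);return max(c,key=cv2.contourArea)
def mask(im,lo,hi): return cv2.inRange(cv2.cvtColor(im,cv2.COLOR_BGR2HSV),lo,hi)
def rect(n,c,z):
    q=cast(n,c[:,0,:]+0.0,z)[:,:2].astype(np.float32);return cv2.minAreaRect(q)
def st():
    s=arm.observe();print({k:np.round(s[k],3).tolist() for k in("t","tool_pos","tool_rot","force","width","grip_force")})
E
python3 - <<'E'
from h import *
im=cv2.imread("pics/top0.png")
pan=big(mask(im,(5,150,120),(18,255,255)));print("panel",rect("top",pan,44))
bed=big(mask(im,(100,80,40),(130,255,255)));print("bed blue",rect("top",bed,54))
print(cv2.minAreaRect(bed))
hsv=cv2.cvtColor(im,cv2.COLOR_BGR2HSV)
k=mask(im[190:260,130:210],(0,150,60),(5,255,255))|mask(im[190:260,130:210],(174,150,60),(180,255,255))
c=big(k)+[130,190];print("key px",cv2.minAreaRect(c),"at107",rect("top",c,107))
print("fence px->",np.round(cast("top",[[295,128],[287,235]],66)[:,:2]))
d=np.load("pics/top0.npy")
p=arm.camera_params("top");R=np.array(p["R"]);t=np.array(p["t"]);f=200/np.tan(np.radians(p["vfov"])/2)
for u,v in [(415,190),(340,160),(158,230),(180,225),(291,180),(382,190)]:
    z=d[v,u];X=R.T@(np.array([(u-p["cx"])/f*z,(v-p["cy"])/f*z,z])-t);print((u,v),X.round())
print(arm.tip_extent)
cr=im[185:265,125:215];cv2.imwrite("pics/key.png",cv2.resize(cr,None,fx=4,fy=4,interpolation=2))
b=im[110:260,270:460];cv2.imwrite("pics/bed.png",cv2.resize(b,None,fx=4,fy=4,interpolation=2)[:600])
E
```

```text
panel ((559.1831665039062, -149.35125732421875), (119.54837799072266, 149.9568634033203), 87.71101379394531)
bed blue ((570.7980346679688, 7.1004180908203125), (173.2942657470703, 208.93917846679688), 84.38212585449219)
((336.3724365234375, 185.0310516357422), (90.27043914794922, 107.95913696289062), 4.763641834259033)
key px ((159.5, 228.5), (27.0, 11.0), 90.0) at107 ((494.4838562011719, 324.2869567871094), (19.090539932250977, 47.437007904052734), 89.93649291992188)
fence px-> [[679.  84.]
 [476. 103.]]
(415, 190) [ 558. -149.   47.]
(340, 160) [618.  -2.  54.]
(158, 230) [492. 327. 106.]
(180, 225) [499. 307.  48.]
(291, 180) [580.  93.  66.]
(382, 190) [560. -87.  29.]
22.0
```

View pics/bed.png

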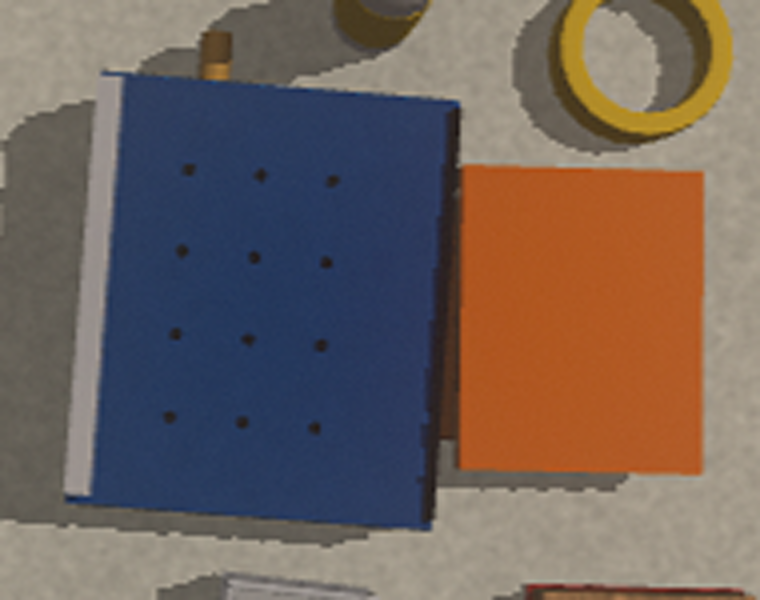

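View pics/key.png

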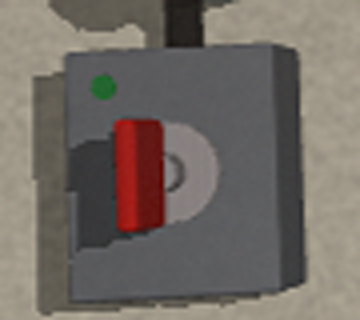

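The bed crop shows the board turned slightly. The fence's near top edge runs from (300.5, 128.8) to (293, 233.7) and the bead's outer edge from (385, 135) to (378, 242). The panel is clear of the tape. The key crop shows the grip roughly along world x.

```bash
python3 - <<'E'
from h import *
F=cast("top",[[300.5,128.75],[293,233.7]],66)[:,:2]
B=cast("top",[[385,135],[378,242]],57)[:,:2]
C=cast("top",[[295.5,128],[286.5,235]],54)[:,:2] # bed far corners
print(F,B,C)
for P in(F,B,C): d=P[0]-P[1];print(np.arctan2(d[1],d[0]),np.hypot(*d))
# key top edges in crop px: top face left part
k=np.array([[115,120],[133,120],[115,230],[133,230]])/4+[125,185]
print("key corners z107",cast("top",k,107)[:,:2])
pan=cast("top",np.array([[461,166],[704,171],[702,473],[459,468]])/4+[270,110],44)[:,:2];print(pan)
im=cv2.imread("pics/top0.png");S=cv2.imread("pics/side0.png")
c=big(mask(S,(5,150,100),(18,255,255)));b=cv2.boxPoints(rect("side",c,44));print("side panel",rect("side",c,44),b)
E
```

```text
[[677.68200558  73.58974994]
 [478.45374636  91.60208149]] [[665.28551015 -90.36769411]
 [458.61975576 -70.37035176]] [[682.19458329  83.21749502]
 [475.80820119 104.311357  ]]
-0.09016538586633271 200.04085422730662
-0.09646145808892827 207.63098934477145
-0.10185202078485019 207.46153795229108
key corners z107 [[518.22208907 334.23934218]
 [518.05783929 326.4341414 ]
 [470.14438943 334.21938358]
 [469.96345358 326.44347156]]
[[ 635.25660941  -92.82292289]
 [ 630.83579705 -214.04513487]
 [ 481.54313405 -207.0630552 ]
 [ 486.63158523  -87.154155  ]]
side panel ((560.09423828125, -149.6036834716797), (118.9310073852539, 158.17982482910156), 86.76129913330078) [[ 477.7711   -204.50595 ]
 [ 635.6983   -213.44247 ]
 [ 642.41736   -94.701416]
 [ 484.49017   -85.76489 ]]
```

```bash
cat >> h.py <<'E'
PSI=-0.095;O=np.array([562.2,-81.2]);xb=np.array([np.cos(PSI),np.sin(PSI)]);yb=np.array([-np.sin(PSI),np.cos(PSI)])
def now():
    s=arm.observe();w,x,y,z=s["tool_rot"];a=2*np.arctan2(y,x);d=np.array(s["tool_pos"])
    return d,(a+np.pi)%(2*np.pi)-np.pi,s
def b2w(x,y): return O+x*xb+y*yb
def w2b(p): p=np.array(p)-O;return np.array([p@xb,p@yb])
def go(x,y,z,ang):   # board x,y, height, tool-x angle relative to board x  -> row
    d,a,s=now();T=b2w(x,y)-d[:2];tx=np.array([np.cos(a),np.sin(a)]);ty=np.array([np.sin(a),-np.cos(a)])
    print("row cm",np.round([T@tx/10,T@ty/10,(d[2]-z)/10,-((ang+PSI-a+np.pi)%(2*np.pi)-np.pi)],3))
def bst():
    d,a,s=now();f=s["force"];print("t",round(s["t"],2),"b",w2b(d[:2]).round(1),"z",round(d[2],1),"ang",round(a-PSI,3),"F b",np.round([f[:2]@xb,f[:2]@yb,f[2]],1),"w",round(s["width"],3),"grip",round(s["grip_force"],1))
E
python3 - <<'E'
from h import *
d=np.load("pics/top0.npy");p=arm.camera_params("top");R=np.array(p["R"]);t=np.array(p["t"]);f=200/np.tan(np.radians(p["vfov"])/2)
for u,v in [(630,300),(618,260),(630,380),(620,130),(600,90)]:
    z=d[v,u];print((u,v),(R.T@(np.array([(u-p["cx"])/f*z,(v-p["cy"])/f*z,z])-t)).round())
bst();go(3,-158,120,np.pi/2)
E
```

```text
(630, 300) [ 333. -566.   48.]
(618, 260) [ 408. -570.   21.]
(630, 380) [ 174. -568.   33.]
(620, 130) [ 668. -557.   60.]
(600, 90) [ 763. -558.   17.]
t 0.1 b [-252.8 -512.1] z 252.4 ang 0.528 F b [-0.   0.3  0.6] w 1.003 grip 0.0
row cm [ 39.928 -17.705  13.237  -1.043]
```

```bash
python3 -m handwheel '[[8,-3.5,0,-0.12],[12,-5,0,-0.25],[16,-7,0,-0.37],[20,-9,0,-0.5],[24,-10.6,0,-0.62],[28,-12.4,2,-0.75],[32,-14.2,5,-0.87],[36,-16,8,-1.0],[40,-17.7,11,-1.043],[40,-17.7,14,-1.043],[40,-17.7,17,-1.043],[40,-17.7,18,-1.043],[40,-17.7,18,-1.043],[40,-17.7,18,-1.043]]' 7; python3 - <<'E'
from h import *
bst();go(3,-158,28,np.pi/2)
im,_=arm.read_camera("side");cv2.imwrite("pics/s1.png",im[100:300,250:520])
E
```

```text
t: 1.27
tool_pos: [549.3, -235.7, 69.0]
tool_rot: [-0.004, 0.739, 0.674, -0.001]
force: [-0.6, 1.0, 0.0]
width: 0.82
grip_force: 0.0
t 1.27 b [   1.8 -155. ] z 69.0 ang 1.574 F b [-0.7  0.9  0. ] w 0.82 grip 0.0
row cm [-3.020e-01  1.190e-01  4.096e+00  4.000e-03]
```

View pics/s1.png

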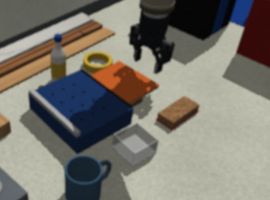

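```bash
python3 -m handwheel '[[-0.3,0.1,2,0],[-0.3,0.1,4.1,0],[-0.3,0.1,4.1,0],[0.5,0.1,4.1,0],[1,0.1,4.1,0],[1.4,0.1,4.1,0],[1.8,0.1,4.1,0],[2,0.1,4.1,0],[2.2,0.1,4.1,0],[2.3,0.1,4.1,0],[2.3,0.1,4.1,0]]'; python3 -c "
from h import *
bst()"
```

```text
t: 2.23
tool_pos: [554.3, -215.9, 32.5]
tool_rot: [0.0, 0.74, 0.673, 0.0]
force: [-0.4, -0.5, -0.4]
width: 0.821
grip_force: 0.0
t 2.23 b [   5.  -134.9] z 32.5 ang 1.571 F b [-0.3 -0.6 -0.4] w 0.821 grip 0.0
```

```bash
python3 -m handwheel '[[0.2,-0.1,0.2,0],[0.4,-0.2,0.4,0],[0.5,-0.2,0.4,0],[0.6,-0.2,0.4,0]]'; python3 -m handwheel '[[0.2,0,0,0],[0.3,0,0,0],[0.4,0,0,0]]';  python3 -m handwheel '[[0.2,0,0,0],[0.3,0,0,0],[0.4,0,0,0]]'; python3 -c "
from h import *
bst()"
```

```text
t: 2.57
tool_pos: [552.1, -211.4, 28.0]
tool_rot: [0.0, 0.74, 0.672, -0.001]
force: [-0.2, -8.0, -1.2]
width: 0.82
grip_force: 3.9
t: 2.82
tool_pos: [552.1, -211.4, 28.3]
tool_rot: [0.002, 0.741, 0.671, -0.002]
force: [-1.0, -18.0, -1.3]
width: 0.819
grip_force: 8.7
t: 3.07
tool_pos: [552.0, -211.3, 28.6]
tool_rot: [0.004, 0.742, 0.67, -0.003]
force: [-1.4, -26.9, -1.8]
width: 0.823
grip_force: 13.5
t 3.07 b [   2.2 -130.5] z 28.6 ang 1.565 F b [  1.2 -26.9  -1.8] w 0.823 grip 13.5
```

```bash
python3 -m handwheel '[[-0.1,0,-0.3,0],[-0.2,0,-0.6,0],[-0.2,0,-1,0],[-0.3,0,-1.5,0],[-0.3,0,-2,0],[-0.3,0,-2,0]]'; python3 - <<'E'
from h import *
bst()
im,_=arm.read_camera("side");cv2.imwrite("pics/s2.png",cv2.resize(im[120:260,300:460],None,fx=4,fy=4))
E
```

```text
t: 3.57
tool_pos: [552.1, -211.2, 49.3]
tool_rot: [0.002, 0.742, 0.671, -0.002]
force: [-2.4, -16.3, 1.2]
width: 0.821
grip_force: 8.2
t 3.57 b [   2.3 -130.4] z 49.3 ang 1.566 F b [ -0.9 -16.5   1.2] w 0.821 grip 8.2
```

View pics/s2.png

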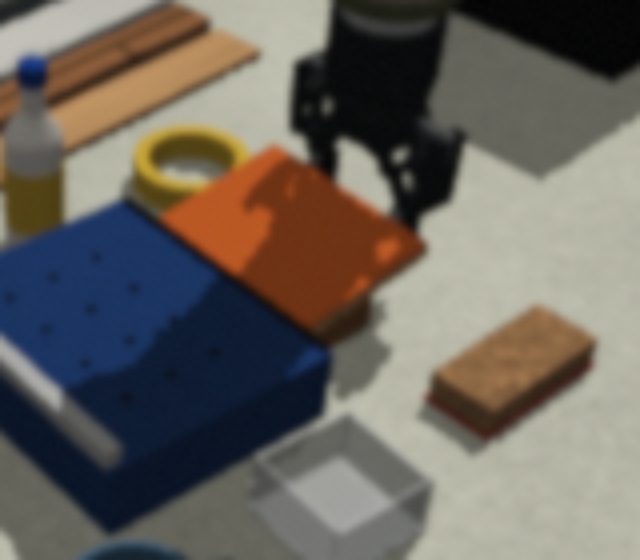

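The crop shows the panel's free edge lifting (its corner is at about (425, 240)), with clear space below it. The friction lift works, so I'll carry on along the arc.

```bash
python3 -m handwheel '[[0,0,-0.5,0],[0,0,-1,0],[0.1,0,-1.5,0],[0.1,0,-2,0],[0.3,0,-2.6,0],[0.5,0,-3.2,0],[0.7,0,-3.9,0],[1.1,0,-4.5,0],[1.5,0,-5.1,0],[1.7,0,-5.6,0],[1.7,0,-5.6,0]]'; python3 -c "
from h import *
bst()"
```

```text
t: 4.53
tool_pos: [555.0, -190.4, 106.1]
tool_rot: [0.002, 0.741, 0.672, -0.001]
force: [-4.2, -8.8, 5.8]
width: 0.816
grip_force: 4.5
t 4.53 b [   3.2 -109.4] z 106.1 ang 1.569 F b [-3.3 -9.2  5.8] w 0.816 grip 4.5
```

```bash
python3 -m handwheel '[[0.3,0,-0.5,0],[0.7,0,-1,0],[1.1,0,-1.5,0],[1.5,0,-1.9,0],[2,0,-2.3,0],[2.5,0,-2.6,0],[3,0,-3,0],[3.5,0,-3.3,0],[4,0,-3.5,0],[4.5,0,-3.7,0],[5,0,-3.8,0],[5,0,-3.8,0]]'; python3 - <<'E'
from h import *
bst()
for n in ("side","top"):
    im,_=arm.read_camera(n);cv2.imwrite(f"pics/{n}3.png",im)
im=cv2.imread("pics/side3.png");cv2.imwrite("pics/s3.png",cv2.resize(im[80:260,280:460],None,fx=3,fy=3))
E
```

```text
t: 5.53
tool_pos: [559.9, -136.5, 142.5]
tool_rot: [-0.0, 0.739, 0.673, 0.0]
force: [0.1, 0.2, -0.2]
width: 0.82
grip_force: 0.0
t 5.53 b [  3.  -55.3] z 142.5 ang 1.573 F b [ 0.1  0.2 -0.2] w 0.82 grip 0.0
```

View pics/s3.png

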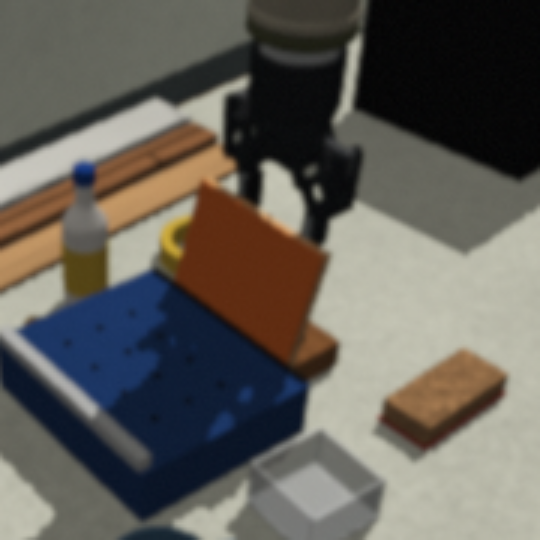

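The crop shows the panel standing at roughly 75–80°, with its orange face toward the bed. Next I'll push it slowly to upright.

```bash
python3 -m handwheel '[[0.3,0,-0.1,0],[0.6,0,-0.2,0],[0.9,0,-0.3,0],[1.2,0,-0.4,0],[1.5,0,-0.5,0],[1.8,0,-0.5,0],[2.1,0,-0.5,0],[2.3,0,-0.5,0],[2.5,0,-0.5,0],[2.7,0,-0.5,0],[2.8,0,-0.5,0],[2.9,0,-0.5,0],[2.9,0,-0.5,0]]'; python3 - <<'E'
from h import *
bst()
im,d=arm.read_camera("side")
p=arm.camera_params("side");R=np.array(p["R"]);t=np.array(p["t"]);f=200/np.tan(np.radians(p["vfov"])/2)
m=cv2.erode(mask(im,(3,130,40),(20,255,255)),np.ones((3,3)))
v,u=np.nonzero(m[80:260,330:410]);v+=80;u+=330
z=d[v,u];k=z>0;u,v,z=u[k],v[k],z[k]
X=(np.c_[(u-p["cx"])/f*z,(v-p["cy"])/f*z,z]-t)@R
B=np.c_[(X[:,:2]-O)@xb,(X[:,:2]-O)@yb,X[:,2]]
k=(abs(B[:,0])<90)&(abs(B[:,1])<60)&(B[:,2]>65)&(B[:,2]<160);B=B[k]
for lo in range(65,155,15):
    q=B[(B[:,2]>=lo)&(B[:,2]<lo+15)];print(lo,len(q),np.median(q,0).round(1) if len(q) else'',q[:,0].min().round() if len(q) else '',q[:,0].max().round() if len(q) else '')
E
```

```text
t: 6.72
tool_pos: [562.4, -109.2, 147.3]
tool_rot: [-0.0, 0.74, 0.673, 0.0]
force: [-0.0, -1.1, -0.4]
width: 0.818
grip_force: 0.0
t 6.72 b [  2.8 -27.8] z 147.3 ang 1.571 F b [ 0.1 -1.1 -0.4] w 0.818 grip 0.0
65 195 [-7.7  0.1 72.6] -72.0 77.0
80 200 [-10.7   0.2  87.9] -72.0 76.0
95 194 [ -3.5   0.6 102.2] -72.0 76.0
110 196 [ -4.9   0.5 117.5] -71.0 74.0
125 198 [ -4.2   0.6 132.7] -71.0 77.0
140 180 [  1.    0.7 146.3] -72.0 77.0
```

The depth points put the orange face upright at board y≈0.4, spanning x from −72 to 77. I'll back off, turn the gripper and go above it.

```bash
python3 -m handwheel '[[-0.4,0,0,0],[-1,0,0,0],[-2,0,0,0],[-3,0,-1,0],[-3,0,-3.5,0],[-3,-1,-6,0],[-2,-2,-6,0.12],[-1,-3,-6,0.24],[0,-4,-6,0.36],[1,-4.8,-6,0.48],[2,-4.8,-6,0.6],[2,-4.8,-6,0.72],[2,-4.8,-6,0.84],[2,-4.8,-6,0.96],[2,-4.8,-6,1.08],[2,-4.8,-6,1.2],[2,-4.8,-6,1.32],[2,-4.8,-6,1.44],[2,-4.8,-6,1.571],[2,-4.8,-6,1.571]]' 8.5; python3 - <<'E'
from h import *
bst();go(-45,-7,142,0)
E
```

```text
t: 8.43
tool_pos: [516.6, -86.2, 208.2]
tool_rot: [0.0, 0.999, -0.051, 0.0]
force: [0.7, -0.1, 0.0]
width: 0.993
grip_force: 0.0
t 8.43 b [-44.9  -9.3] z 208.2 ang -0.008 F b [ 0.7 -0.1  0. ] w 0.993 grip 0.0
row cm [-0.008 -0.232  6.617 -0.008]
```

```bash
python3 -m handwheel '[[0,-0.2,2,0],[0,-0.2,4,0],[0,-0.2,6,0],[0,-0.2,6.6,0],[0,-0.2,6.6,0],[0,-0.2,6.6,0]]'; python3 -m handwheel '[[0,0,0,0],[0,0,0,0],[0,0,0,0],[0,0,0,0],[0,0,0,0],[0,0,0,0],[0,0,0,0],[0,0,0,0],[0,0,0,0],[0,0,0,0]]' 0.8; python3 - <<'E'
from h import *
bst()
E
```

```text
t: 8.93
tool_pos: [517.0, -83.4, 142.1]
tool_rot: [-0.0, 0.999, -0.047, 0.0]
force: [0.4, 0.7, -0.3]
width: 0.995
grip_force: 0.0
t: 9.77
tool_pos: [516.8, -83.2, 141.7]
tool_rot: [0.0, 0.999, -0.048, 0.0]
force: [-2.5, -0.8, 5.5]
width: 0.153
grip_force: 59.3
t 9.77 b [-45.   -6.3] z 141.7 ang -0.0 F b [-2.5 -1.   5.5] w 0.153 grip 59.3
```

```bash
python3 -m handwheel '[[0,0,-0.5,0],[0,0,-1.5,0],[0,0,-2.5,0],[0,0,-3.5,0],[0,0,-4,0],[0,-0.5,-4,0],[0,-1,-4,0],[0,-1.55,-4,0],[0,-1.55,-4,0],[0,-1.55,-4,0]]'; python3 - <<'E'
from h import *
bst()
im,d=arm.read_camera("side");cv2.imwrite("pics/side4.png",im)
p=arm.camera_params("side");R=np.array(p["R"]);t=np.array(p["t"]);f=200/np.tan(np.radians(p["vfov"])/2)
m=cv2.erode(mask(im,(3,130,40),(20,255,255)),np.ones((3,3)))
v,u=np.nonzero(m[40:260,330:410]);v+=40;u+=330
z=d[v,u];k=z>0;u,v,z=u[k],v[k],z[k]
X=(np.c_[(u-p["cx"])/f*z,(v-p["cy"])/f*z,z]-t)@R
B=np.c_[(X[:,:2]-O)@xb,(X[:,:2]-O)@yb,X[:,2]]
k=(abs(B[:,0])<90)&(abs(B[:,1])<60)&(B[:,2]>62);B=B[k]
A=np.c_[B[:,0],B[:,2]-100,np.ones(len(B))];c=np.linalg.lstsq(A,B[:,1],rcond=None)[0];print("y= %.3f x + %.3f (z-100) + %.1f"%tuple(c))
for lo,hi in((-75,-60),(-20,0),(40,60)):
    q=B[(B[:,0]>lo)&(B[:,0]<hi)];print(lo,"z range",np.percentile(q[:,2],[1,99]).round(1))
print(np.percentile(B[:,0],[.5,99.5]).round())
E
```

```text
t: 10.6
tool_pos: [517.9, -66.6, 180.8]
tool_rot: [-0.0, 0.999, -0.047, -0.0]
force: [0.6, 0.1, -1.0]
width: 0.149
grip_force: 58.6
t 10.6 b [-45.5  10.3] z 180.8 ang 0.001 F b [ 0.6  0.1 -1. ] w 0.149 grip 58.6
y= 0.007 x + 0.008 (z-100) + 16.8
-75 z range [ 73.4 189.4]
-20 z range [ 77.8 174.1]
40 z range [ 77.8 189.5]
[-72.  78.]
```

```bash
python3 -m handwheel '[[0,0,0.5,0],[0,0,1,0],[0,0,1.3,0],[0,0,1.5,0],[0,0,1.5,0]]'; python3 -c "
from h import *
bst()"
```

```text
t: 11.07
tool_pos: [517.9, -67.6, 168.6]
tool_rot: [0.0, 0.999, -0.048, 0.0]
force: [-12.5, 1.3, 23.1]
width: 0.155
grip_force: 62.3
t 11.07 b [-45.4   9.3] z 168.6 ang -0.0 F b [-12.5   0.1  23.1] w 0.155 grip 62.3
```

```bash
python3 -m handwheel '[[0,0,-0.2,0],[0,0,-0.3,0],[0,0,-0.3,0]]'; python3 -m handwheel '[[0,-0.2,0,0],[0,-0.5,0,0],[0,-0.5,0,0],[0,-0.5,0,0]]' 2.4; cat >> h.py <<'E'
def plane(x0=-90,x1=90,ymin=-60,ymax=150,zmin=58,v0=20,v1=300,u0=280,u1=430):
    im,d=arm.read_camera("side");p=arm.camera_params("side");R=np.array(p["R"]);t=np.array(p["t"]);f=200/np.tan(np.radians(p["vfov"])/2)
    m=cv2.erode(mask(im,(3,130,30),(20,255,255)),np.ones((3,3)))
    v,u=np.nonzero(m[v0:v1,u0:u1]);v+=v0;u+=u0;z=d[v,u];k=z>0;u,v,z=u[k],v[k],z[k]
    X=(np.c_[(u-p["cx"])/f*z,(v-p["cy"])/f*z,z]-t)@R
    B=np.c_[(X[:,:2]-O)@xb,(X[:,:2]-O)@yb,X[:,2]]
    B=B[(B[:,0]>x0)&(B[:,0]<x1)&(B[:,1]>ymin)&(B[:,1]<ymax)&(B[:,2]>zmin)]
    A=np.c_[B[:,0],B[:,2]-100,np.ones(len(B))];c=np.linalg.lstsq(A,B[:,1],rcond=None)[0]
    r=B[:,1]-A@c;k=abs(r)<6;c=np.linalg.lstsq(A[k],B[k,1],rcond=None)[0]
    print("n",k.sum(),"y=%.3f x + %.3f (z-100) + %.1f"%tuple(c),"tilt deg %.1f"%np.degrees(np.arctan(c[1])),"x",np.percentile(B[k,0],[.5,99.5]).round(),"z",np.percentile(B[k,2],[.5,99.5]).round())
    return im
E
python3 -c "
from h import *
bst();plane()"
```

```text
t: 11.32
tool_pos: [518.1, -67.7, 169.0]
tool_rot: [-0.0, 0.999, -0.048, -0.0]
force: [-0.2, 1.3, -1.6]
width: 0.152
grip_force: 58.6
t: 11.65
tool_pos: [518.7, -62.0, 169.2]
tool_rot: [-0.0, 0.999, -0.047, -0.0]
force: [0.7, -0.1, -0.1]
width: 0.284
grip_force: 0.1
t 11.65 b [-45.2  14.9] z 169.2 ang 0.001 F b [ 0.7 -0.  -0.1] w 0.284 grip 0.1
n 1202 y=0.003 x + 0.090 (z-100) + 19.8 tilt deg 5.2 x [-72.  76.] z [ 65. 178.]
```

```bash
python3 -m handwheel '[[0,0,0.1,0],[0,0,0.2,0],[0,0,0.2,0],[0,0,0.2,0]]' 4; python3 -m handwheel '[[0,0,0.1,0],[0,0,0.2,0],[0,0,0.2,0],[0,0,0.2,0]]' 5.5; python3 -m handwheel '[[0,0,0.1,0],[0,0,0.2,0],[0,0,0.2,0],[0,0,0.2,0]]' 7;  python3 -m handwheel '[[0,0,0.1,0],[0,0,0.2,0],[0,0,0.2,0],[0,0,0.2,0]]' 8.5; python3 -c "
from h import *
bst();im=plane();cv2.imwrite('pics/s5.png',cv2.resize(im[50:250,240:460],None,fx=3,fy=3))"
```

```text
t: 12.03
tool_pos: [518.5, -62.5, 167.2]
tool_rot: [-0.0, 0.999, -0.048, -0.0]
force: [0.2, -0.5, -0.0]
width: 0.469
grip_force: 0.1
t: 12.37
tool_pos: [518.6, -62.5, 165.2]
tool_rot: [-0.0, 0.999, -0.048, -0.0]
force: [-0.6, 0.5, 0.8]
width: 0.642
grip_force: 0.1
t: 12.7
tool_pos: [518.6, -62.5, 163.2]
tool_rot: [-0.0, 0.999, -0.048, -0.0]
force: [0.1, 0.6, 0.1]
width: 0.825
grip_force: 0.1
t: 13.03
tool_pos: [518.6, -62.5, 161.2]
tool_rot: [-0.0, 0.999, -0.048, -0.0]
force: [-0.3, 0.2, -0.5]
width: 0.997
grip_force: 0.1
t 13.03 b [-45.2  14.5] z 161.2 ang -0.0 F b [-0.3  0.2 -0.5] w 0.997 grip 0.1
n 740 y=0.009 x + 0.364 (z-100) + 32.1 tilt deg 20.0 x [-72.  74.] z [ 68. 170.]
```

View pics/s5.png

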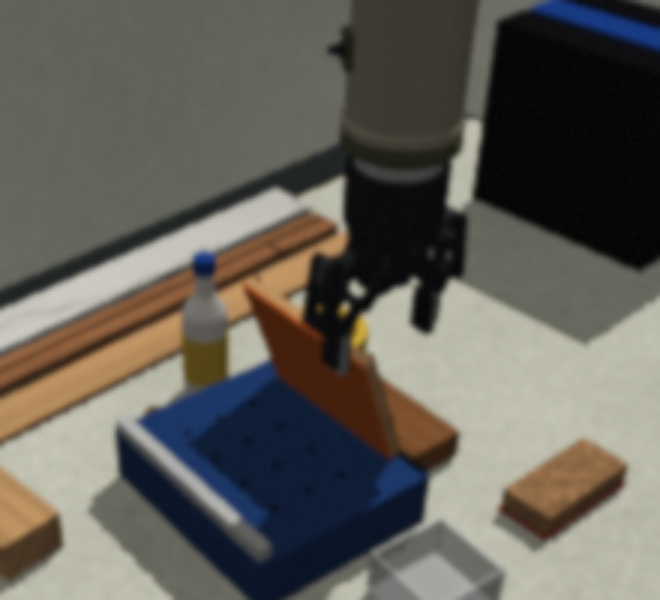

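The crop shows the panel leaning safely at about 20° on the bed-side finger. I'll swing the other finger out past the panel's near end, keeping the contact point where it is.

```bash
python3 -m handwheel '[[-0.3,-0.1,0,0.06],[-0.6,-0.15,0,0.12],[-0.9,-0.25,0,0.18],[-1.2,-0.38,0,0.24],[-1.5,-0.5,0,0.3],[-1.8,-0.66,0,0.36],[-2.1,-0.8,0,0.42],[-2.35,-0.98,0,0.48],[-2.6,-1.15,0,0.54],[-2.9,-1.35,0,0.6],[-2.9,-1.35,0,0.6]]'; python3 -c "
from h import *
bst();im=plane()"
```

```text
t: 14.0
tool_pos: [490.8, -45.9, 161.4]
tool_rot: [-0.0, 0.94, -0.342, 0.0]
force: [0.1, 1.0, -0.3]
width: 0.995
grip_force: 0.1
t 14.0 b [-74.5  28.4] z 161.4 ang -0.602 F b [-0.   1.  -0.3] w 0.995 grip 0.1
n 710 y=0.006 x + 0.372 (z-100) + 32.4 tilt deg 20.4 x [-72.  74.] z [ 68. 169.]
```

```bash
python3 -m handwheel '[[-0.21,-0.3,0.1,0],[-0.41,-0.6,0.25,0],[-0.62,-0.91,0.35,0],[-0.83,-1.21,0.5,0],[-1.04,-1.52,0.7,0],[-1.25,-1.81,0.9,0],[-1.45,-2.11,1.15,0],[-1.65,-2.41,1.4,0],[-1.84,-2.68,1.75,0],[-2.03,-2.95,2.1,0],[-2.21,-3.21,2.45,0],[-2.39,-3.48,2.85,0],[-2.39,-3.48,2.85,0]]'; python3 -c "
from h import *
bst();im=plane();cv2.imwrite('pics/s6.png',cv2.resize(im[50:250,240:460],None,fx=3,fy=3))"
```

```text
t: 15.13
tool_pos: [494.5, -3.4, 131.8]
tool_rot: [0.0, 0.94, -0.34, -0.001]
force: [0.3, 0.3, -0.7]
width: 0.996
grip_force: 0.2
t 15.13 b [-74.8  71. ] z 131.8 ang -0.599 F b [ 0.3  0.3 -0.7] w 0.996 grip 0.2
n 88 y=0.158 x + 1.230 (z-100) + 48.9 tilt deg 50.9 x [-71.  67.] z [ 64. 141.]
```

View pics/s6.png

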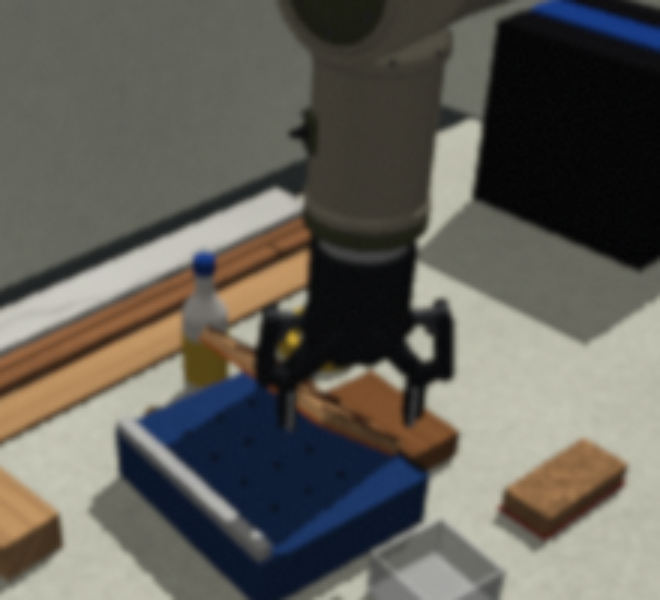

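The crop shows the panel at about 50°, supported by the near bed-side finger, with the other finger clear past its end. I'll keep following the arc.

```bash
python3 -m handwheel '[[-0.16,-0.24,0.4,0],[-0.33,-0.48,0.84,0],[-0.48,-0.7,1.3,0],[-0.62,-0.91,1.75,0],[-0.75,-1.09,2.2,0],[-0.86,-1.25,2.7,0],[-0.96,-1.4,3.2,0],[-1.05,-1.52,3.7,0],[-1.05,-1.52,3.7,0]]'; python3 - <<'E'
from h import *
bst()
im,d=arm.read_camera("top");cv2.imwrite("pics/top7.png",cv2.resize(im[100:260,260:420],None,fx=3,fy=3))
p=arm.camera_params("top");R=np.array(p["R"]);t=np.array(p["t"]);f=200/np.tan(np.radians(p["vfov"])/2)
v,u=np.mgrid[110:260,280:400];z=d[110:260,280:400];X=(np.stack([(u-p["cx"])/f*z,(v-p["cy"])/f*z,z],-1)-t)@R
bx=(X[...,:2]-O)@xb;by=(X[...,:2]-O)@yb
for x in(-65,-20,20,65):
  print(x,[(y,round(float(np.median(X[...,2][(abs(bx-x)<6)&(abs(by-y)<4)])),0)) for y in(5,25,45,65,85,105,120) if ((abs(bx-x)<6)&(abs(by-y)<4)).sum()>3])
E
```

```text
t: 15.93
tool_pos: [496.4, 15.1, 94.9]
tool_rot: [-0.0, 0.94, -0.34, -0.0]
force: [1.2, 4.2, 1.7]
width: 0.996
grip_force: 2.2
t 15.93 b [-74.6  89.7] z 94.9 ang -0.599 F b [0.8 4.3 1.7] w 0.996 grip 2.2
-65 [(85, 478.0), (105, 477.0), (120, 475.0)]
-20 [(65, 445.0)]
20 [(25, 72.0), (45, 82.0), (65, 87.0), (85, 94.0), (105, 101.0), (120, 103.0)]
65 [(5, 57.0), (25, 72.0), (45, 81.0), (65, 87.0), (85, 93.0), (105, 101.0), (120, 106.0)]
```

```bash
python3 -m handwheel '[[-0.06,-0.08,0.45,0],[-0.11,-0.16,0.9,0],[-0.15,-0.22,1.3,0],[-0.18,-0.26,1.7,0],[-0.2,-0.29,2,0],[-0.2,-0.3,2,0]]'; cat >> h.py <<'E'
def prof():
    im,d=arm.read_camera("top");p=arm.camera_params("top");R=np.array(p["R"]);t=np.array(p["t"]);f=200/np.tan(np.radians(p["vfov"])/2)
    v,u=np.mgrid[110:260,270:400];z=d[110:260,270:400];X=(np.stack([(u-p["cx"])/f*z,(v-p["cy"])/f*z,z],-1)-t)@R
    bx=(X[...,:2]-O)@xb;by=(X[...,:2]-O)@yb
    for x in(-60,-20,20,65):
      print(x,[(y,round(float(np.median(X[...,2][(abs(bx-x)<6)&(abs(by-y)<4)])),0)) for y in(10,30,50,70,90,105,115,125,140) if ((abs(bx-x)<6)&(abs(by-y)<4)).sum()>3])
    return im
E
python3 - <<'E'
from h import *
bst();prof()
E
```

```text
t: 16.48
tool_pos: [497.6, 19.5, 75.7]
tool_rot: [-0.001, 0.941, -0.34, 0.0]
force: [2.6, 7.7, 0.8]
width: 0.991
grip_force: 4.2
t 16.48 b [-73.9  94.1] z 75.7 ang -0.598 F b [1.9 7.9 0.8] w 0.991 grip 4.2
-60 [(70, 459.0), (90, 458.0), (105, 456.0), (115, 455.0), (125, 454.0), (140, 456.0)]
-20 [(70, 436.0)]
20 [(30, 71.0), (50, 75.0), (70, 78.0), (90, 81.0), (105, 85.0), (115, 86.0), (125, 84.0), (140, 54.0)]
65 [(10, 66.0), (30, 70.0), (50, 75.0), (70, 78.0), (90, 81.0), (105, 84.0), (115, 86.0), (125, 87.0), (140, 54.0)]
```

```bash
python3 -m handwheel '[[-0.02,-0.03,0.25,0],[-0.04,-0.06,0.5,0],[-0.05,-0.08,0.7,0],[-0.05,-0.08,0.9,0],[-0.05,-0.08,1,0],[-0.05,-0.08,1,0]]'; 
python3 - <<'E'
from h import *
bst();prof()
E
```

```text
t: 17.03
tool_pos: [498.0, 20.8, 66.1]
tool_rot: [-0.001, 0.941, -0.34, 0.001]
force: [3.2, 8.9, -0.0]
width: 0.995
grip_force: 5.0
t 17.03 b [-73.6  95.5] z 66.1 ang -0.598 F b [ 2.3  9.2 -0. ] w 0.995 grip 5.0
-60 [(70, 451.0), (90, 448.0), (105, 447.0), (115, 446.0), (125, 444.0), (140, 447.0)]
-20 [(70, 427.0), (90, 415.0)]
20 [(30, 69.0), (50, 72.0), (70, 73.0), (90, 75.0), (105, 77.0), (115, 78.0), (125, 77.0), (140, 54.0)]
65 [(10, 66.0), (30, 68.0), (50, 72.0), (70, 73.0), (90, 75.0), (105, 76.0), (115, 78.0), (125, 78.0), (140, 54.0)]
```

```bash
python3 -m handwheel '[[0,0,0.1,0],[0,0,0.2,0],[0,0,0.25,0],[0,0,0.25,0],[-0.03,-0.04,0.25,0],[-0.06,-0.08,0.25,0],[-0.08,-0.12,0.25,0],[-0.11,-0.16,0.25,0],[-0.14,-0.2,0.25,0],[-0.16,-0.23,0.25,0]]'; 
python3 - <<'E'
from h import *
bst();prof()
E
```

```text
t: 17.92
tool_pos: [497.8, 21.6, 63.5]
tool_rot: [-0.0, 0.94, -0.341, 0.0]
force: [2.3, 4.4, -0.4]
width: 0.995
grip_force: 2.1
t 17.92 b [-73.8  96.3] z 63.5 ang -0.6 F b [ 1.8  4.6 -0.4] w 0.995 grip 2.1
-60 [(70, 453.0), (90, 446.0), (105, 444.0), (115, 443.0), (125, 442.0), (140, 444.0)]
-20 [(70, 426.0), (90, 411.0)]
20 [(30, 68.0), (50, 72.0), (70, 71.0), (90, 73.0), (105, 75.0), (115, 75.0), (125, 75.0), (140, 54.0)]
65 [(10, 66.0), (30, 68.0), (50, 72.0), (70, 71.0), (90, 73.0), (105, 74.0), (115, 75.0), (125, 76.0), (140, 55.0)]
```

```bash
python3 -m handwheel '[[0,0,0.1,0],[-0.02,-0.02,0.15,0],[-0.03,-0.05,0.15,0],[-0.05,-0.07,0.15,0],[-0.06,-0.09,0.15,0],[-0.08,-0.11,0.15,0],[-0.09,-0.14,0.15,0],[-0.11,-0.16,0.15,0],[-0.13,-0.18,0.15,0],[-0.14,-0.2,0.15,0],[-0.16,-0.23,0.15,0],[-0.17,-0.25,0.15,0]]'; 
python3 - <<'E'
from h import *
bst();prof()
E
```

```text
t: 18.97
tool_pos: [497.9, 22.0, 63.0]
tool_rot: [0.001, 0.94, -0.342, 0.001]
force: [-5.9, -3.8, 14.9]
width: 0.997
grip_force: 9.6
t 18.97 b [-73.8  96.6] z 63.0 ang -0.603 F b [-5.5 -4.4 14.9] w 0.997 grip 9.6
-60 [(70, 454.0), (90, 445.0), (105, 444.0), (115, 443.0), (125, 441.0), (140, 444.0)]
-20 [(70, 427.0), (90, 412.0)]
20 [(30, 68.0), (50, 71.0), (70, 71.0), (90, 73.0), (105, 73.0), (115, 74.0), (125, 75.0), (140, 55.0)]
65 [(10, 66.0), (30, 68.0), (50, 72.0), (70, 72.0), (90, 73.0), (105, 73.0), (115, 75.0), (125, 75.0), (140, 55.0)]
```

```bash
python3 -m handwheel '[[-0.02,-0.02,-0.05,0],[-0.05,-0.07,-0.05,0],[-0.08,-0.11,-0.05,0],[-0.11,-0.16,-0.05,0],[-0.14,-0.2,-0.05,0],[-0.17,-0.25,-0.05,0],[-0.2,-0.29,-0.05,0],[-0.23,-0.33,-0.05,0]]'; 
python3 - <<'E'
from h import *
bst();im=prof();cv2.imwrite("pics/top8.png",cv2.resize(im[100:260,250:410],None,fx=3,fy=3))
E
```

```text
t: 19.68
tool_pos: [498.6, 25.3, 63.1]
tool_rot: [0.001, 0.94, -0.342, 0.001]
force: [-1.4, -5.8, 8.2]
width: 0.991
grip_force: 4.1
t 19.68 b [-73.4 100. ] z 63.1 ang -0.604 F b [-0.9 -5.9  8.2] w 0.991 grip 4.1
-60 [(70, 458.0), (90, 446.0), (105, 445.0), (115, 443.0), (125, 442.0), (140, 444.0)]
-20 [(70, 429.0), (90, 413.0)]
20 [(50, 68.0), (70, 66.0), (90, 67.0), (105, 66.0), (115, 66.0), (125, 67.0), (140, 54.0)]
65 [(10, 59.0), (30, 67.0), (50, 69.0), (70, 66.0), (90, 67.0), (105, 67.0), (115, 67.0), (125, 66.0), (140, 54.0)]
```

View pics/top8.png

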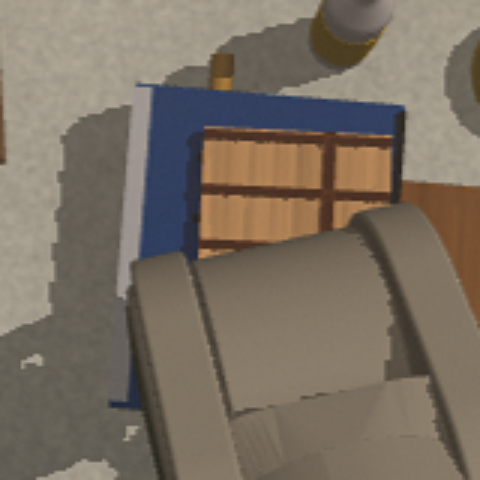

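The picture shows the panel flat on the blue bed with its ribbed side up, covering about (200–400, 130–…) in the crop. Its near edge is by the bead and there's a gap to the fence. I'll clear the gripper and go round to the near side.

```bash
python3 -m handwheel '[[-0.2,-0.3,-0.1,0],[-0.4,-0.6,-1,0],[-0.4,-0.6,-3,0],[-0.4,-0.6,-6,0],[-0.4,-0.6,-8,0],[-0.4,-0.6,-8,0]]' 8.5; 
python3 - <<'E'
from h import *
bst();prof();go(2,-25,145,-np.pi/2);print(np.round(arm.observe()["joint_pos"],2))
E
```

```text
t: 20.23
tool_pos: [501.1, 36.0, 147.1]
tool_rot: [-0.001, 0.94, -0.341, 0.003]
force: [1.4, 1.0, 0.2]
width: 0.993
grip_force: 0.0
t 20.23 b [-71.9 110.8] z 147.1 ang -0.6 F b [1.3 1.1 0.2] w 0.993 grip 0.0
-60 [(90, 530.0), (105, 529.0), (115, 528.0), (125, 527.0), (140, 525.0)]
-20 [(90, 508.0), (105, 495.0)]
20 [(105, 66.0), (115, 67.0), (125, 67.0), (140, 55.0)]
65 [(10, 66.0), (30, 67.0), (50, 69.0), (70, 67.0), (90, 66.0), (105, 66.0), (115, 67.0), (125, 66.0), (140, 55.0)]
row cm [ 1.3835e+01  6.9670e+00 -1.0000e-03  9.7100e-01]
[ 0.09  0.21 -0.26  1.85  0.06  1.08 -2.45]
```

```bash
python3 -m handwheel '[[1.5,0.8,0,-0.12],[3,1.5,0,-0.24],[4.5,2.3,0,-0.36],[6,3,0,-0.48],[7.5,3.8,0,-0.6],[9,4.5,0,-0.72],[10.5,5.3,0,-0.84],[12,6,0,-0.96],[13.5,6.8,0,-1.08],[13.8,7,0,-1.2],[13.8,7,0,-1.32],[13.8,7,0,-1.44],[13.8,7,0,-1.56],[13.8,7,0,-1.68],[13.8,7,0,-1.8],[13.8,7,0,-1.92],[13.8,7,0,-2.04],[13.8,7,0,-2.171],[13.8,7,0,-2.171],[13.8,7,0,-2.171]]'; 
python3 - <<'E'
from h import *
bst();go(2,-25,69.5,np.pi/2)
im,_=arm.read_camera("top");cv2.imwrite("pics/top9.png",im)
w=big(mask(im,(8,60,90),(25,200,255))[110:260,280:395])+[280,110]
q=cast("top",w[:,0,:],68)[:,:2];B=np.c_[(q-O)@xb,(q-O)@yb]
print(cv2.minAreaRect(B.astype(np.float32)),B.min(0),B.max(0))
E
```

```text
t: 21.95
tool_pos: [559.3, -106.5, 141.4]
tool_rot: [-0.001, 0.741, 0.671, -0.0]
force: [-0.1, -1.1, -0.4]
width: 0.997
grip_force: 0.0
t 21.95 b [ -0.5 -25.5] z 141.4 ang 1.567 F b [-0.  -1.1 -0.4] w 0.997 grip 0.0
row cm [ 5.000e-02  2.470e-01  7.194e+00 -3.000e-03]
((-29.651691436767578, 67.15350341796875), (68.44343566894531, 121.4706039428711), 1.371109127998352) [-63.58511174   6.15430994] [  5.11742734 128.14312399]
```

```bash
python3 -m handwheel '[[0,0.2,3,0],[0,0.2,6,0],[0,0.2,7.2,0],[0,0.2,7.2,0],[0.8,0.2,7.2,0],[1.4,0.2,7.2,0],[1.8,0.2,7.2,0],[2.2,0.2,7.2,0],[2.6,0.2,7.2,0],[3,0.2,7.2,0],[3.4,0.2,7.2,0],[3.8,0.2,7.2,0],[4.2,0.2,7.2,0],[4.6,0.2,7.2,0],[5,0.2,7.2,0],[5.3,0.2,7.2,0],[5.5,0.2,7.2,0],[5.5,0.2,7.2,0]]'; 
python3 -c "
from h import *
bst()"
```

```text
t: 23.5
tool_pos: [567.2, -51.1, 70.3]
tool_rot: [-0.0, 0.74, 0.673, 0.0]
force: [-0.1, -0.1, -0.1]
width: 0.992
grip_force: 0.0
t 23.5 b [ 2.1 30.4] z 70.3 ang 1.572 F b [-0.1 -0.1 -0.1] w 0.992 grip 0.0
```

```bash
python3 -m handwheel '[[0.1,0,0,0],[0.2,0,0,0],[0.3,0,0,0],[0.4,0,0,0],[0.4,0,0,0]]'; python3 -m handwheel '[[0.1,0,0,0],[0.2,0,0,0],[0.3,0,0,0],[0.4,0,0,0],[0.4,0,0,0]]'; python3 -m handwheel '[[0.1,0,0,0],[0.2,0,0,0],[0.3,0,0,0],[0.3,0,0,0]]'
python3 -c "
from h import *
bst()"
```

```text
t: 23.92
tool_pos: [567.5, -47.7, 70.3]
tool_rot: [-0.0, 0.74, 0.673, 0.0]
force: [-0.3, 0.8, 0.8]
width: 0.995
grip_force: 0.0
t: 24.33
tool_pos: [567.4, -47.0, 70.3]
tool_rot: [0.001, 0.741, 0.672, -0.001]
force: [-3.5, -8.3, 2.2]
width: 1.001
grip_force: 4.3
t: 24.67
tool_pos: [567.4, -46.8, 70.2]
tool_rot: [0.002, 0.741, 0.671, -0.003]
force: [-4.1, -15.0, 3.8]
width: 0.995
grip_force: 7.8
t 24.67 b [ 1.9 34.7] z 70.2 ang 1.566 F b [ -2.7 -15.3   3.8] w 0.995 grip 7.8
```

Pushed home: the near edge is at y≈45 with a firm 15 N against the fence. I'll retract and travel to the key.

```bash
python3 -m handwheel '[[-0.6,0,0,0],[-1.5,0,0,0],[-1.5,0,-3,0],[-1.5,0,-7,0],[1,-0.5,-10,0],[4,-1.5,-11,-0.12],[7,-2.5,-11,-0.24],[10,-3.5,-11,-0.36],[13,-4.5,-11,-0.48],[16,-5.5,-11,-0.6],[19,-6.5,-11,-0.72],[22,-7.5,-11,-0.84],[25,-8.3,-11,-0.96],[28,-9,-11,-1.08],[31,-9.7,-11,-1.2],[34,-10.4,-11,-1.32],[36,-10.9,-11,-1.44],[36.5,-10.9,-11,-1.56],[36.5,-10.9,-11,-1.67],[36.5,-10.9,-11,-1.67]]'; 
python3 - <<'E'
from h import *
bst();d,a,s=now();print(d,a);go(-106.9,402.4,105,np.pi-PSI)
im,dd=arm.read_camera("top");cv2.imwrite("pics/top10.png",im)
w=big(mask(im,(5,40,60),(25,230,255))[110:260,280:395])+[280,110]
q=cast("top",w[:,0,:],68)[:,:2];B=np.c_[(q-O)@xb,(q-O)@yb]
print(cv2.minAreaRect(B.astype(np.float32)),B.min(0),B.max(0))
E
```

```text
t: 26.33
tool_pos: [493.8, 333.7, 180.2]
tool_rot: [-0.0, -0.006, 1.0, 0.001]
force: [0.5, 0.2, -0.4]
width: 0.995
grip_force: 0.0
t 26.33 b [-107.5  406.6] z 180.2 ang -3.035 F b [ 0.5  0.3 -0.4] w 0.995 grip 0.0
[493.77187613 333.72814163 180.18587997] -3.1301931842112998
row cm [-0.013 -0.42   7.519  0.011]
((5.114753723144531, 106.31452941894531), (121.13563537597656, 149.99453735351562), 89.87811279296875) [-69.98412348  45.71418268] [ 80.23188678 166.99930582]
```

Panel measured at board centre (5, 106), square to the fence within 0.2°. Next I'll grip the key.

```bash
python3 -m handwheel '[[0,-0.4,3,0],[0,-0.4,6,0],[0,-0.4,8,0],[0,-0.4,8.7,0],[0,-0.4,8.7,0],[0,-0.4,8.7,0]]'; python3 -m handwheel '[[0,0,0,0],[0,0,0,0],[0,0,0,0],[0,0,0,0],[0,0,0,0],[0,0,0,0],[0,0,0,0],[0,0,0,0],[0,0,0,0],[0,0,0,0]]' 0.4
python3 -c "
from h import *
bst();print(now()[:2],arm.observe()['torque'])"
```

```text
t: 26.88
tool_pos: [494.6, 328.9, 94.2]
tool_rot: [0.0, -0.001, 1.0, 0.0]
force: [0.5, 0.3, 0.3]
width: 0.996
grip_force: 0.0
t: 27.72
tool_pos: [494.5, 330.1, 93.9]
tool_rot: [0.001, -0.003, 1.0, 0.001]
force: [2.3, 4.9, -1.7]
width: 0.111
grip_force: 62.0
t 27.72 b [-106.4  403. ] z 93.9 ang -3.042 F b [ 1.9  5.  -1.7] w 0.111 grip 62.0
(array([494.51019769, 330.10551422,  93.89106234]), np.float64(-3.1365432506757704)) [ 0.76379301 -0.37402523 -0.00612762]
```

```bash
python3 -m handwheel '[[0,0.15,0,0.1],[0,0.15,0,0.2],[0,0.15,0,0.3],[0,0.15,0,0.4],[0,0.15,0,0.5],[0,0.15,0,0.6],[0,0.15,0,0.7],[0,0.15,0,0.8],[0,0.15,0,0.9],[0,0.15,0,1.0],[0,0.15,0,1.08],[0,0.15,0,1.12],[0,0.15,0,1.12],[0,0.15,0,1.12]]'
python3 -c "
from h import *
bst();print(now()[:2],arm.observe()['torque'])"
```

```text
t: 28.88
tool_pos: [494.3, 330.3, 93.8]
tool_rot: [0.0, 0.528, 0.849, 0.0]
force: [-1.3, -2.9, 6.3]
width: 0.109
grip_force: 70.4
t 28.88 b [-106.6  403.2] z 93.8 ang 2.124 F b [-1.  -3.   6.3] w 0.109 grip 70.4
(array([494.30043349, 330.25183059,  93.83840698]), np.float64(2.02890304380392)) [-0.51730067  0.3214958   1.18533323]
```

```bash
python3 -m handwheel '[[0,0,0,-0.02],[0,0,0,-0.02],[0,0,0,-0.02],[0,0,0,-0.02],[0,0,0,-0.02],[0,0,0,-0.02],[0,0,0,-0.02],[0,0,0,-0.02],[0,0,0,-0.02],[0,0,0,-0.02]]' 8.5; python3 -m handwheel '[[0,0,-3,0],[0,0,-6,0],[0,0,-9,0],[0,0,-12,0],[2,-6,-14,0],[4,-10,-14,0],[5,-14,-14,0],[6,-18,-14,0],[6,-20,-14,0],[6,-20,-14,0],[6,-20,-14,0]]'
python3 - <<'E'
from h import *
bst()
im,dd=arm.read_camera("top");cv2.imwrite("pics/top11.png",im)
k=mask(im[190:260,130:210],(0,150,60),(5,255,255))|mask(im[190:260,130:210],(174,150,60),(180,255,255))
c=big(k)+[130,190];print("key px",cv2.minAreaRect(c),rect("top",c,107))
w=big(mask(im,(5,40,60),(25,230,255))[110:260,280:395])+[280,110]
q=cast("top",w[:,0,:],68)[:,:2];B=np.c_[(q-O)@xb,(q-O)@yb];print("panel",cv2.minAreaRect(B.astype(np.float32)))
i0=cv2.imread("pics/top0.png");df=cv2.threshold(cv2.absdiff(im,i0).max(2),60,255,0)[1];df=cv2.morphologyEx(df,cv2.MORPH_OPEN,np.ones((3,3)))
n,l,s,_=cv2.connectedComponentsWithStats(df);print([r[:5].tolist() for r in s[1:] if r[4]>25])
E
```

```text
t: 29.72
tool_pos: [494.3, 330.2, 93.4]
tool_rot: [0.0, 0.521, 0.854, 0.0]
force: [0.3, 0.6, 0.4]
width: 0.996
grip_force: 0.0
t: 30.63
tool_pos: [287.2, 291.5, 233.9]
tool_rot: [0.002, 0.52, 0.854, 0.0]
force: [0.4, -0.3, 0.8]
width: 0.996
grip_force: 0.0
t 30.63 b [-309.1  345. ] z 233.9 ang 2.143 F b [ 0.4 -0.3  0.8] w 0.996 grip 0.0
key px ((159.5, 228.5), (27.0, 11.0), 90.0) ((494.46661376953125, 324.28564453125), (19.087928771972656, 47.40243148803711), 89.93647003173828)
panel ((5.152336120605469, 106.3446044921875), (121.16893005371094, 149.98512268066406), 89.82763671875)
[[299, 144, 40, 18, 592], [342, 147, 20, 18, 296], [383, 151, 63, 78, 4301], [297, 162, 41, 19, 603], [339, 166, 22, 16, 295], [296, 180, 41, 18, 622], [339, 184, 21, 17, 303], [294, 199, 41, 19, 617], [338, 202, 20, 17, 297], [0, 325, 143, 75, 6845]]
```

```bash
python3 -c "
from station import arm
print(arm.hand_in())"
```

```text
the job is handed in; nothing more can be done
None
```

I turned the panel over, lowered it ribbed side up and slid it home square against the fence (about 5 mm off centre), then turned the key to its end stop and it sprang back to run; nothing else on the table moved, and I handed in at about 31 s.

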